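# Switch on three call buttons and take out the worn one

## Robot

A 6-joint arm with a two-finger parallel gripper is mounted at the origin on a cart in front of the work surface, level with it; the furniture and walls round the work are solid. World frame = base frame: x ahead of the robot, y to its left, z up, the work surface at z = 0. Lengths are in m, angles in rad, forces in N, time in s.
With the tool pointing down it reaches from about 0.25 to 0.725 m from the base axis. Payload 4 kg.
Tool frame: the origin (TCP) lies on the centre line of the jaws, within the pads' length; the fingertips stand 25 mm ahead of it and the grasp point (between the pads) lies 6 mm ahead of it; z points along the fingers, x is the direction in which the jaws open and shut, and the axes are right-handed (so a half turn about z gives the same grasp; the last joint's range is limited). The gripper opens to 85 mm and grips with 20 to 120 N. Pads are 22 mm wide; open, the fingers measure 114 mm over their backs; the gripper's body (76 mm by 85 mm) begins 54 mm behind the grasp point. The pads swing forward as they close: fully open they stand 13 mm farther back than shut.
Start: joints at [-1.117, 0.241, 0.005, 1.335, 0, 1.571], TCP at [0.219, -0.449, 0.217] pointing down, gripper open.
Joint ranges: [-2.72, 2.72], [-1.05, 1.87], [-1.09, 1.28], [-1.99, 2.15], [-1.42, 1.44], [-3.14, 3.14]. Speed limits (rad/s): [2.79, 2.79, 3.14, 3.14, 3.14, 3.14].

## Interface

Orientations are given as a unit quaternion [x, y, z, w].
In Python, from workcell import bot, imaging, order gives the robot as it stands.
- The arm moves only by the tool carry_out, never from a script. Its argument "moves" is a list of rows, each a list of 5 numbers: the shift along the tool's x, y, z scaled (see below), then the turn about the tool's z scaled (see below), then the opening, from -1 (shut) to 1 (fully open). In form: [[tx, ty, tz, roll, hand], ...]. A call has 1 to 20 rows; each row is the pose to reach, as a shift and turn from the pose commanded when the call began, along the tool's axes at that moment; what a row does not reach only later rows make up. The controller multiplies each number of a shift by 0.1 m and each number of a turn by 90 degrees. A row lasts 1/10 s, in which the tool goes at most 50 mm and 8.59 degrees, less where a joint would pass 70% of its speed; a pose out of reach is approached as far as the arm can. A call with a number of a shift or a turn outside -1 to 1 is refused whole. A call with a gripper value outside its range is refused whole. The fingers move at their own pace and stop on an object; the grip force is fixed at half the most. Time passes only in rows, so rows that repeat a pose let the fingers close. It gives the time, the measured TCP pose, the force and the opening at its end, in the units of the state.
- bot.get_obs(): the state, without advancing time (a new reading comes with each control period).
- imaging.camera(name): name is "side" or "top"; returns the picture (384x512x3 uint8, red, green, blue); there is no depth.
- imaging.camera_model(name): a dict with "fovy" (degrees; the focal length in pixels is half the picture's height over the tangent of half this angle, whatever the lens; pixels are square), "cx", "cy" (the principal point, pixels), "eye" and "rotation" of the camera in the world. Camera axes: x right, y up, looking along -z (the intrinsics and any distortion apply to the point x, -y, -z); pixel columns grow to the right and rows downward; lengths in m; the calibration is good to about 2 mm. A picture is of the moment at which its call begins. camera_model takes no time and is no camera call.
- order.job_done(): hands the job in, once; it reports no verdict.
The state is a dict: "clock": time; "joint_pos": joint angles; "joint_vel": joint speeds; "tau": joint torques, N m; "eef_pos": TCP position; "tool_rot": TCP orientation; "ft_force": force on the tool from outside, world axes, zero at the start; "ft_torque": the same for the moment, N m; "grip_width": finger opening in m.
Only numpy, scipy, OpenCV 4.12 (cv2) and the standard library are available. Lean on these libraries where they do the work, as an engineer would, in place of code of your own. Each camera call takes 0.05 s, during which the arm holds its last target.

## Task

Switch on all three call buttons for service by pressing each red key down, gently, until it clicks and stays down, feeling how hard each one is. Then take the one whose key gave way to clearly the lightest push (its switch is worn) and set it down gently, upright, in the middle part of the yellow tray for repair. Leave the other two standing where they are, and everything else alone.

Things in the scene. Friction and masses are not known exactly. Their poses are not given: they have to be found in the camera images.
- call_1_center (a point): call button 1: white round housing, 60 mm wide up to 22 mm height, narrowing to 48 mm at its top (34 mm), 0.13 to 0.25 kg, loose, a round red key (32 mm) in the middle of its top. Point on its axis, 17 mm above its underside; z up. The key's top is 29 mm above the point when up, 21 mm when latched. The three look the same; the number does not tell which is worn.
- key_1 (a joint): travel of the red key of call button 1, m: 0 up, 0.008 fully down. Snap switch: the key stands firm until pushed with 8 to 9 N (4 N if worn), then gives way, the push fading to none near 5.5 mm; past that it clicks, pulls itself to the stop and stays down. Released earlier it springs back. Over 25 N damages it.
- call_2_center (a point): call button 2: white round housing, 60 mm wide up to 22 mm height, narrowing to 48 mm at its top (34 mm), 0.13 to 0.25 kg, loose, a round red key (32 mm) in the middle of its top. Point on its axis, 17 mm above its underside; z up. The key's top is 29 mm above the point when up, 21 mm when latched. The three look the same; the number does not tell which is worn.
- key_2 (a joint): travel of the red key of call button 2, m: 0 up, 0.008 fully down. Snap switch: the key stands firm until pushed with 8 to 9 N (4 N if worn), then gives way, the push fading to none near 5.5 mm; past that it clicks, pulls itself to the stop and stays down. Released earlier it springs back. Over 25 N damages it.
- call_3_center (a point): call button 3: white round housing, 60 mm wide up to 22 mm height, narrowing to 48 mm at its top (34 mm), 0.13 to 0.25 kg, loose, a round red key (32 mm) in the middle of its top. Point on its axis, 17 mm above its underside; z up. The key's top is 29 mm above the point when up, 21 mm when latched. The three look the same; the number does not tell which is worn.
- key_3 (a joint): travel of the red key of call button 3, m: 0 up, 0.008 fully down. Snap switch: the key stands firm until pushed with 8 to 9 N (4 N if worn), then gives way, the push fading to none near 5.5 mm; past that it clicks, pulls itself to the stop and stays down. Released earlier it springs back. Over 25 N damages it.
- tray: shallow yellow tray, 320 x 306 mm, rim 16 mm high, flat floor 2 mm above the worktop; fixed in place; the origin is the centre of its underside
- bowls_stone: two nested pale stone bowls, 160 mm wide, 76 mm high; origin at the centre of the underside; to be left alone
- scissors: blue-handled scissors lying flat, 87 x 199 mm; origin under its middle; to be left alone
- flour_scoop: small metal scoop, 168 x 58 mm, 26 mm high; origin under its middle; to be left alone
Things that resemble listed ones, but are neither listed nor needed, are in the scene too. Leave any turquoise look-alike of the part that bears call_2_center alone.

How it is judged:
On the way:
1. all three keys are latched down while the call buttons still stand where they were (value of joint each of key_1, key_2, key_3 above 0.0065 m and distance of each of call_1_center, call_3_center, call_2_center from where it was at the start of the episode below 0.03 m), for 0.2 s.
At the end, for the whole second after the job is handed in: All three keys are latched down (travel over 6.5 mm of 8). The call button with the worn switch stands upright and at rest on the floor of the yellow tray, its axis within 110 mm of the tray's centre; the two sound ones stand upright within 30 mm of where they began (value of joint each of key_1, key_2, key_3 above 0.0065 m and distance of each of call_1_center, call_3_center from where it was at the start of the episode below 0.03 m and horizontal distance between call_2_center and tray below 0.11 m and height (world z) of call_2_center below 0.035 m and angle between each of call_2_center, call_1_center, call_3_center's own z axis and vertical below 0.1 rad and linear speed of call_2 below 0.02 m/s); the robot touches nothing.
It fails at once if a key was pressed with more than 25 N (contact force between any of key_1, key_2, key_3 and the fingers above 25 N or contact force between any of key_1, key_2, key_3 and the arm above 25 N).
It fails at once if a call button was tipped by more than 0.5 rad (angle between any of call_1_center, call_2_center, call_3_center's own z axis and vertical above 0.5 rad).
It fails at once if a sound call button was lifted or carried off (height (world z) of any of call_1_center, call_3_center above 0.06 m).
It fails at once if the call button was let go more than 40 mm above the tray (height (world z) of call_2_center above 0.06 m and contact force between call_2 and the fingers below 0.05 N).
It fails at once if a bystander was moved by more than 20 mm (distance of any of bowls_stone, scissors, flour_scoop from where it was at the start of the episode above 0.02 m).
It also fails if it takes over 72 s, if anything falls off the work surface, if the arm or the gripper's body presses on something with over 40 N, if the wrist force passes 120 N, or if a joint passes its speed limit or range.

## Working session

There is one attempt and no reset: what is moved stays moved. The work goes in short steps, Python scripts to look and compute and a tool call to move; the robot and the scene stay as the last step left them, time stands still between calls to the robot, and variables do not carry over. Pictures are saved under pics/ and viewed, and the job is handed in when it is done.

Besides the shell and the picture viewer there is one more tool, called after "Request:" as name(argument=value, ...) on one line, values as JSON. carry_out: Moves the arm, as the interface text tells. Its arguments: {"type":"object","properties":{"moves":{"type":"array","items":{"type":"array","items":{"type":"number","minimum":-1,"maximum":1}}}},"required":["moves"]}

```bash
mkdir -p pics; ls; python3 - <<'E'
from workcell import bot, imaging, order
import cv2
print(bot.get_obs())
for n in("top","side"):
    m=imaging.camera_model(n);print(n,m)
    im=imaging.camera(n);cv2.imwrite(f"pics/{n}0.png",im[:,:,::-1])
E
```

```text
pics
{'clock': 0.0, 'joint_pos': array([-1.11699748e+00,  2.41439530e-01,  3.69619565e-03,  1.33517109e+00,
        1.03323115e-05,  1.57078378e+00]), 'joint_vel': array([ 0.0002785 , -0.00054641,  0.0006339 , -0.00079996, -0.00058306,
       -0.00026967]), 'tau': array([ 1.66769723e-04, -3.72320330e+01,  2.52406651e+01,  1.69925956e-02,
        8.51068557e-05,  3.35894992e-07]), 'eef_pos': array([ 0.21890276, -0.44879459,  0.21588902]), 'tool_rot': array([ 8.48054450e-01, -5.29908038e-01, -8.95385411e-04, -5.65590288e-04]), 'ft_force': array([ 0.46963339, -0.21434719,  0.2650558 ]), 'ft_torque': array([-0.04025744,  0.03468697,  0.03748829]), 'grip_width': 0.0854756866637986}
top {'fovy': 46.69700159491038, 'cx': 253.08863618045996, 'cy': 194.13114844567332, 'eye': array([0.29101836, 0.09366591, 1.41955766]), 'rotation': array([ 0.07414889, -0.06108009, -0.70245252,  0.70521743])}
side {'fovy': 46.507292610140446, 'cx': 249.46671846533883, 'cy': 198.79914688253083, 'eye': array([-0.13467806,  1.33957726,  0.75090257]), 'rotation': array([-0.13966014,  0.50564433,  0.826842  , -0.20285749])}
```

View pics/top0.png

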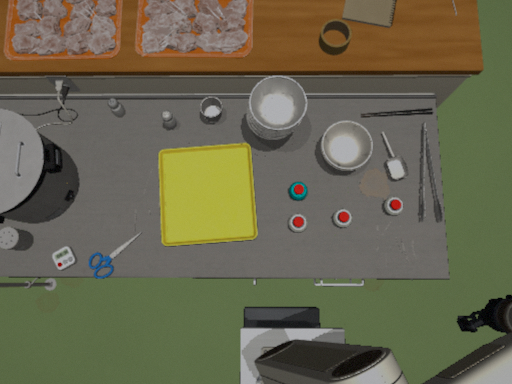

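View pics/side0.png

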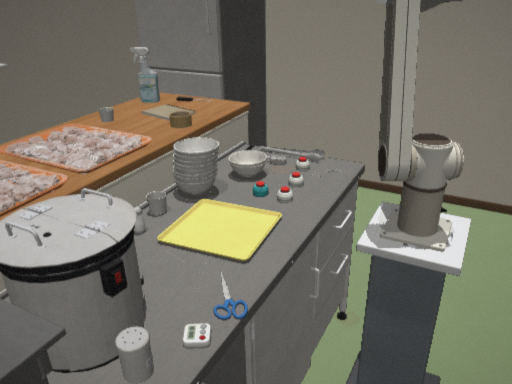

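```bash
cat > h.py <<'E'
import numpy as np, cv2
from scipy.spatial.transform import Rotation as R
from workcell import bot, imaging, order
def ray(m,uv):
    f=192/np.tan(np.radians(m["fovy"])/2)
    d=np.array([(uv[0]-m["cx"])/f,-(uv[1]-m["cy"])/f,-1.])
    d=R.from_quat(m["rotation"]).apply(d); return np.array(m["eye"]),d/np.linalg.norm(d)
def onz(m,uv,z):
    e,d=ray(m,uv); return e+d*(z-e[2])/d[2]
def tri(a,b):
    (e,d),(g,h)=a,b
    s=np.linalg.lstsq(np.c_[d,-h],g-e,rcond=None)[0]
    p,q=e+s[0]*d,g+s[1]*h; return (p+q)/2,np.linalg.norm(p-q)
def reds(im):
    hsv=cv2.cvtColor(im,cv2.COLOR_RGB2HSV); H,S,V=cv2.split(hsv)
    k=(((H<6)|(H>174))&(S>180)&(V>90)).astype(np.uint8)
    n,l,s,c=cv2.connectedComponentsWithStats(k)
    return [(c[i].round(2),s[i,4],s[i,2:4]) for i in range(1,n) if s[i,4]>8]
E
python3 - <<'E'
from h import *
for n in("top","side"):
    im=cv2.imread(f"pics/{n}0.png")[:,:,::-1].copy()
    m=imaging.camera_model(n)
    for c,a,wh in reds(im): print(n,c,a,wh,onz(m,c,0.046).round(4))
    H=cv2.cvtColor(im,cv2.COLOR_RGB2HSV)
    k=((H[:,:,0]>22)&(H[:,:,0]<35)&(H[:,:,1]>150)&(H[:,:,2]>100)).astype(np.uint8)
    k=cv2.morphologyEx(k,cv2.MORPH_OPEN,np.ones((3,3)))
    cs=max(cv2.findContours(k,0,2)[0],key=cv2.contourArea)
    box=cv2.approxPolyDP(cv2.convexHull(cs),12,True)[:,0]
    print(box.tolist(),[onz(m,b,0.016)[:2].round(3).tolist() for b in box])
c=cv2.imread("pics/top0.png")[110:270,250:450]; d=cv2.imread("pics/side0.png")[130:230,210:350]
cv2.imwrite("pics/crop.png",np.vstack([cv2.resize(c,(600,300*8//5//1))[:300*8//5],]))
cv2.imwrite("pics/crops.png",cv2.resize(d,None,fx=5,fy=5))
E
```

```text
top [298.2  189.02] 65 [9 9] [ 0.574 -0.022  0.046]
top [395.22 204.18] 72 [10 10] [ 0.5264 -0.323   0.046 ]
top [343.31 216.51] 72 [10 10] [ 0.4872 -0.1606  0.046 ]
top [297.84 221.41] 73 [10 10] [ 0.4714 -0.0195  0.046 ]
[[248, 144], [256, 235], [164, 244], [159, 153]] [[0.731, 0.138], [0.432, 0.111], [0.402, 0.401], [0.7, 0.431]]
side [302.14 158.93] 14 [5 3] [ 0.5264 -0.3082  0.046 ]
side [295.55 174.35] 20 [6 4] [ 0.4875 -0.1471  0.046 ]
side [259.95 183.52] 21 [7 4] [ 0.5743 -0.0117  0.046 ]
side [284.5 189.2] 20 [6 4] [ 0.4706 -0.0061  0.046 ]Traceback (most recent call last):
  File "<stdin>", line 9, in <module>
ValueError: max() iterable argument is empty
```

```bash
python3 - <<'E'
from h import *
mt,ms=imaging.camera_model("top"),imaging.camera_model("side")
for t,s in [((298.2,189.02),(259.95,183.52)),((395.22,204.18),(302.14,158.93)),((343.31,216.51),(295.55,174.35)),((297.84,221.41),(284.5,189.2))]:
    print(tri(ray(mt,t),ray(ms,s)))
C={}
for n,m in(("top",mt),("side",ms)):
    im=cv2.imread(f"pics/{n}0.png")[:,:,::-1].copy()
    H=cv2.cvtColor(im,cv2.COLOR_RGB2HSV)
    k=((H[:,:,0]>20)&(H[:,:,0]<40)&(H[:,:,1]>110)&(H[:,:,2]>90)).astype(np.uint8)
    k=cv2.morphologyEx(k,cv2.MORPH_OPEN,np.ones((3,3)))
    cs=max(cv2.findContours(k,0,2)[0],key=cv2.contourArea)
    box=cv2.approxPolyDP(cv2.convexHull(cs),10,True)[:,0]
    print(n,box.tolist(),[onz(m,b+0.0,0.016)[:2].round(3).tolist() for b in box])
c=cv2.imread("pics/top0.png")[150:250,270:420]; d=cv2.imread("pics/side0.png")[130:230,210:350]
cv2.imwrite("pics/crop.png",cv2.resize(c,None,fx=5,fy=5))
cv2.imwrite("pics/crops.png",cv2.resize(d,None,fx=5,fy=5))
E
```

```text
(array([ 0.57708014, -0.02158926,  0.04096985]), np.float64(0.004263173880272796))
(array([ 0.53000332, -0.32406637,  0.03947913]), np.float64(0.005200388460004199))
(array([ 0.49048746, -0.16086616,  0.03976012]), np.float64(0.005110348999229523))
(array([ 0.47425933, -0.01925904,  0.03932501]), np.float64(0.004201215976341))
top [[249, 144], [256, 236], [164, 245], [159, 152]] [[0.731, 0.135], [0.429, 0.111], [0.399, 0.401], [0.704, 0.431]]
side [[158, 238], [202, 199], [279, 213], [248, 258]] [[0.707, 0.431], [0.735, 0.142], [0.435, 0.117], [0.4, 0.402]]
```

```bash
sleep 1
```

```text
(no output)
```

View pics/crop.png

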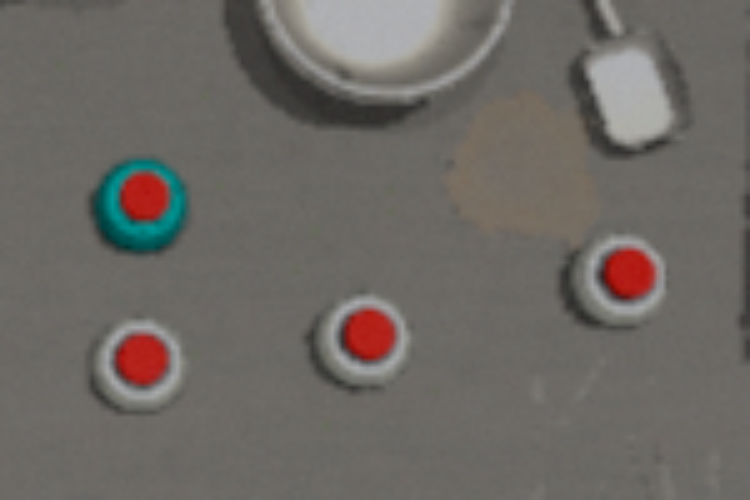

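View pics/crops.png

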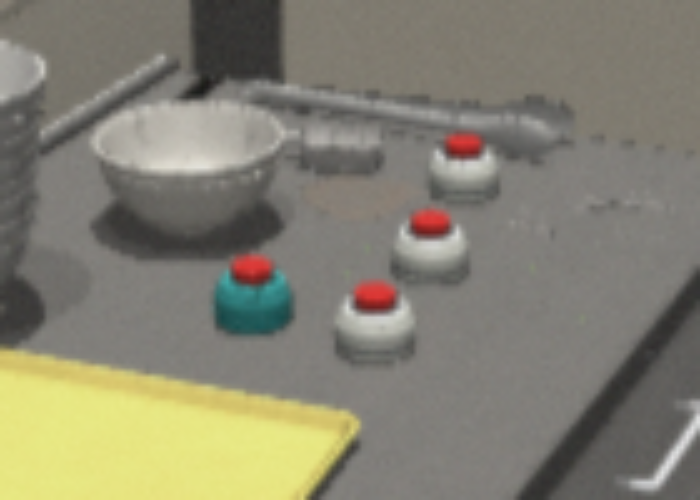

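Candidates in the top view: white buttons A (298,221), B (343,217) and C (395,204), and a turquoise look-alike at (298,189) that I'll leave alone. The crop confirms A, B and C are white. First I'll close the gripper, align the tool with the world axes and approach C.

Request:
carry_out(moves=[[0.02,-0.4,0,0.1,-1],[0.02,-0.8,0,0.2,-1],[0.02,-1,0,0.289,-1],[0.02,-1,0,0.289,-1],[0.02,-1,0,0.289,-1]])

```text
clock: 0.6
eef_pos: [0.3098, -0.407, 0.2163]
tool_rot: [0.708, -0.706, -0.001, 0.0]
ft_force: [0.3, -0.0, -0.2]
grip_width: 0.0123
```

```bash
cat >> h.py <<'E'
def st():
    o=bot.get_obs(); x=R.from_quat(o["tool_rot"])
    print("t",round(o["clock"],2),"p",o["eef_pos"].round(4),"F",o["ft_force"].round(2),"w",round(o["grip_width"],4),"q",o["joint_pos"].round(2),"yaw",np.degrees(np.arctan2(*x.apply([1,0,0])[[1,0]])).round(2),"z",x.apply([0,0,1]).round(3))
    return o
E
python3 -c "
from h import *
st()"
```

```text
t 0.6 p [ 0.3098 -0.407   0.2163] F [ 0.3  -0.01 -0.21] w 0.0123 q [-0.92  0.26  0.04  1.34 -0.    2.22] yaw -89.85 z [-0.001  0.001 -1.   ]
```

Request:
carry_out(moves=[[-0.4,-0.5,0,0,-1],[-0.4,-1,0,0,-1],[-0.4,-1,0,0,-1]])

```text
clock: 0.9
eef_pos: [0.4125, -0.3671, 0.2164]
tool_rot: [0.708, -0.706, 0.001, -0.0]
ft_force: [0.1, -0.2, 0.4]
grip_width: -0.0
```

Request:
carry_out(moves=[[-0.43,-0.5,0.3,0,-1],[-0.43,-1,0.6,0,-1],[-0.43,-1,0.9,0,-1],[-0.43,-1,0.9,0,-1]])

```text
clock: 1.3
eef_pos: [0.5079, -0.3219, 0.119]
tool_rot: [0.708, -0.706, -0.006, 0.001]
ft_force: [-0.7, 1.4, -0.8]
grip_width: 0.0001
```

Request:
carry_out(moves=[[0,-0.18,0.1,0,-1],[0,-0.18,0.1,0,-1],[0,-0.18,0.1,0,-1],[0,-0.18,0.1,0,-1],[0,-0.18,0.1,0,-1]])

```text
clock: 1.8
eef_pos: [0.5274, -0.3252, 0.1181]
tool_rot: [-0.707, 0.708, -0.001, 0.0]
ft_force: [0.2, -0.2, -0.0]
grip_width: -0.0002
```

```bash
python3 - <<'E'
from h import *
st()
for n in("top","side"):
    im=imaging.camera(n); c=im[150:250,300:450] if n=="top" else im[100:200,230:380]
    cv2.imwrite(f"pics/{n}1.png",cv2.resize(c[:,:,::-1],None,fx=5,fy=5))
E
```

```text
t 1.8 p [ 0.5274 -0.3252  0.1181] F [ 0.21 -0.17 -0.03] w -0.0002 q [-0.55  0.53  0.17  1.21 -0.    2.59] yaw -90.07 z [ 0.001 -0.001 -1.   ]
```

View pics/side1.png

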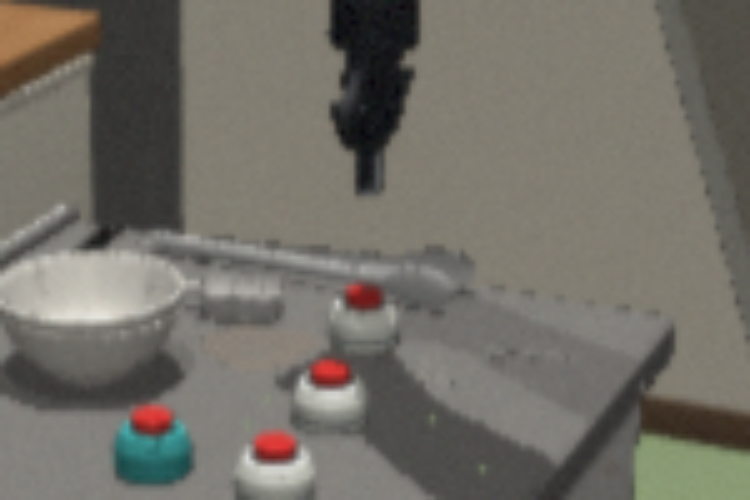

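View pics/top1.png

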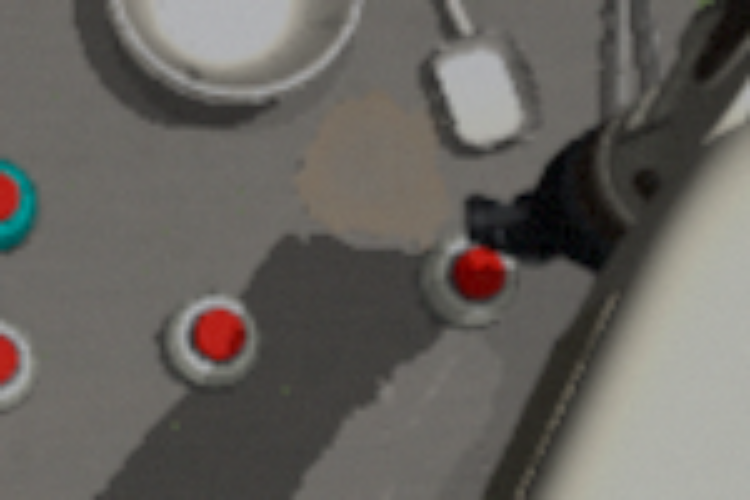

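```bash
cat >> h.py <<'E'
def proj(m,P):
    f=192/np.tan(np.radians(m["fovy"])/2)
    c=R.from_quat(m["rotation"]).inv().apply(np.array(P)-m["eye"])
    return np.array([m["cx"]+f*c[0]/-c[2], m["cy"]-f*c[1]/-c[2]])
E
python3 - <<'E'
from h import *
m=imaging.camera_model("side")
for z in(.093,.086,.08,.043):print(z,proj(m,[.5274,-.3252,z]))
im=cv2.imread("pics/side1.png");g=im[:,:,:].max(2)[::5,::5]
print(g[32:42,66:80])
E
```

```text
0.093 [303.7830859  147.12939194]
0.086 [303.73522128 148.69676826]
0.08 [303.69432148 150.03607453]
0.043 [303.44466616 158.21129518]
[[128 128 128 129 124  80  37  27  35  63  74 104 128 129]
 [129 129 129 130 125  78  36  27  34  65  76 105 128 131]
 [130 131 130 128 124  80  36  24  34  66  80 106 128 131]
 [131 130 130 129 125  81  35  23  33  66  82 108 128 130]
 [130 129 130 130 125  79  34  26  37  67  81 108 128 130]
 [130 130 129 128 125  83  40  36  46  69  79 106 128 129]
 [129 129 129 130 128  89  58  61  68  77  90 116 129 129]
 [129 128 128 129 129 109  95  97 101 102 113 127 131 130]
 [129 128 128 129 128 124 122 124 124 123 126 128 129 129]
 [129 129 130 130 129 129 128 129 130 129 129 130 130 130]]
```

```bash
python3 - <<'E'
from h import *
mt=imaging.camera_model("top");ms=imaging.camera_model("side")
for z in(.20,.15,.13,.118,.093):print(z,proj(mt,[.5274,-.3252,z]),proj(ms,[.5274,-.3252,z]))
s=imaging.camera("side");cv2.imwrite("pics/s2.png",s[:,:,::-1])
c=s[40:180,240:370];cv2.imwrite("pics/s2c.png",cv2.resize(c[:,:,::-1],None,fx=4,fy=4))
E
```

```text
0.2 [412.41957653 194.502064  ] [304.5351779  122.50136412]
0.15 [406.6384034  197.78746067] [304.17888164 134.16865258]
0.13 [404.4478831  199.03231668] [304.03876753 138.75683349]
0.118 [403.16497196 199.76138532] [303.95534556 141.48857185]
0.093 [400.56472089 201.2390882 ] [303.7830859  147.12939194]
```

View pics/s2c.png

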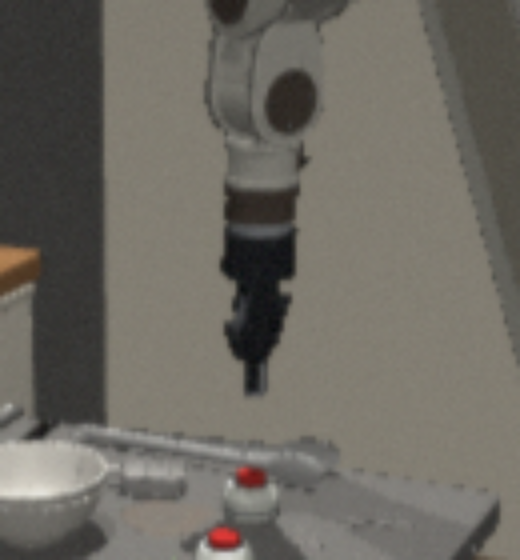

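The tip appears at side row 138.5, about 8 px higher than the state predicts. I'll go down part of the way and look again.

Request:
carry_out(moves=[[0,0,0.1,0,-1],[0,0,0.2,0,-1],[0,0,0.3,0,-1],[0,0,0.38,0,-1],[0,0,0.38,0,-1],[0,0,0.38,0,-1]])

```text
clock: 2.55
eef_pos: [0.5277, -0.3242, 0.0782]
tool_rot: [-0.707, 0.707, 0.001, -0.0]
ft_force: [0.1, -0.2, 0.9]
grip_width: -0.0
```

```bash
python3 - <<'E'
from h import *
st()
s=imaging.camera("side");t=imaging.camera("top")
c=np.hstack([s[100:190,250:350],t[150:240,350:450]])
cv2.imwrite("pics/s3c.png",cv2.resize(c[:,:,::-1],None,fx=4,fy=4,interpolation=cv2.INTER_NEAREST))
E
```

```text
t 2.55 p [ 0.5277 -0.3242  0.0782] F [ 0.1  -0.17  0.9 ] w -0.0 q [-0.55  0.56  0.12  1.13  0.    2.59] yaw -90.0 z [-0.001  0.001 -1.   ]
```

View pics/s3c.png

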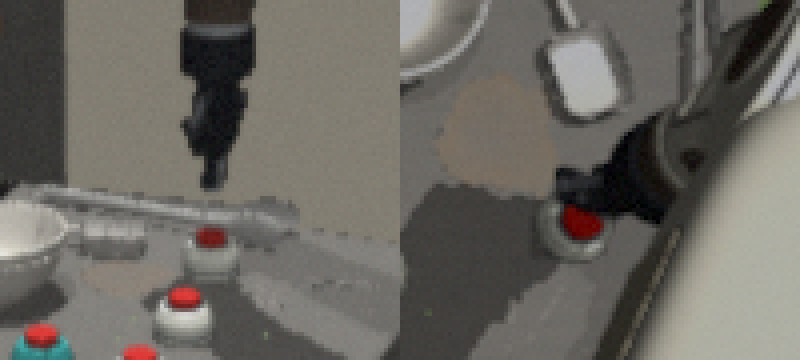

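Request:
carry_out(moves=[[0,0,0.02,0,-1],[0,0,0.04,0,-1],[0,0,0.06,0,-1],[0,0,0.08,0,-1],[0,0,0.1,0,-1],[0,0,0.1,0,-1]])

```text
clock: 3.25
eef_pos: [0.5277, -0.3242, 0.0683]
tool_rot: [-0.707, 0.707, 0.0, -0.0]
ft_force: [-0.2, -0.7, -0.5]
grip_width: -0.0004
```

No contact where the spec says there should be, so the cameras were right: the tip stands about 40 mm higher. I'll keep descending in small steps.

Request:
carry_out(moves=[[0,0,0.04,0,-1],[0,0,0.08,0,-1],[0,0,0.1,0,-1],[0,0,0.12,0,-1],[0,0,0.14,0,-1],[0,0,0.14,0,-1]])

```text
clock: 3.85
eef_pos: [0.5278, -0.3243, 0.0544]
tool_rot: [-0.707, 0.707, 0.0, -0.0]
ft_force: [-0.0, 0.1, 1.5]
grip_width: -0.0
```

```bash
python3 - <<'E'
from h import *
st()
s=imaging.camera("side");t=imaging.camera("top")
c=np.hstack([s[100:190,250:350],t[150:240,350:450]])
cv2.imwrite("pics/s4c.png",cv2.resize(c[:,:,::-1],None,fx=4,fy=4,interpolation=cv2.INTER_NEAREST))
E
```

```text
t 3.85 p [ 0.5278 -0.3243  0.0544] F [-0.02  0.1   1.45] w -0.0 q [-0.55  0.58  0.09  1.08 -0.    2.59] yaw -90.01 z [-0.001  0.    -1.   ]
```

View pics/s4c.png

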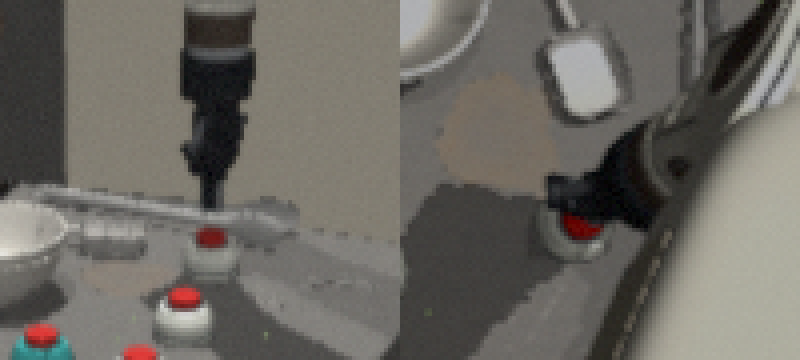

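Request:
carry_out(moves=[[0,0,0.03,0,-1],[0,0,0.06,0,-1],[0,0,0.08,0,-1],[0,0,0.1,0,-1],[0,0,0.11,0,-1],[0,0,0.12,0,-1],[0,0,0.12,0,-1]])

```text
clock: 4.65
eef_pos: [0.5279, -0.3243, 0.0427]
tool_rot: [-0.707, 0.707, 0.0, -0.0]
ft_force: [0.1, 0.6, -0.6]
grip_width: -0.0
```

```bash
python3 - <<'E'
from h import *
st()
s=imaging.camera("side");t=imaging.camera("top")
c=np.hstack([s[100:190,250:350],t[150:240,350:450]])
cv2.imwrite("pics/s5c.png",cv2.resize(c[:,:,::-1],None,fx=4,fy=4,interpolation=cv2.INTER_NEAREST))
E
```

```text
t 4.65 p [ 0.5279 -0.3243  0.0427] F [ 0.06  0.58 -0.56] w -0.0 q [-0.55  0.59  0.07  1.05  0.    2.59] yaw -90.01 z [-0.  0. -1.]
```

View pics/s5c.png

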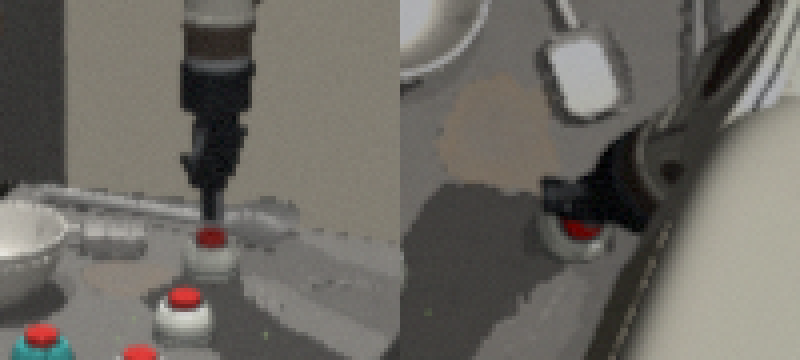

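Request:
carry_out(moves=[[0,0,0.01,0,-1],[0,0,0.02,0,-1],[0,0,0.03,0,-1],[0,0,0.03,0,-1]])

```text
clock: 5.15
eef_pos: [0.5278, -0.3243, 0.0396]
tool_rot: [-0.707, 0.707, 0.0, -0.0]
ft_force: [0.6, -0.3, -0.2]
grip_width: -0.0002
```

Request:
carry_out(moves=[[0,0,0.01,0,-1],[0,0,0.02,0,-1],[0,0,0.02,0,-1]])

```text
clock: 5.45
eef_pos: [0.5279, -0.3243, 0.0376]
tool_rot: [-0.707, 0.707, 0.0, -0.0]
ft_force: [0.5, -0.1, 0.2]
grip_width: 0.0001
```

Request:
carry_out(moves=[[0,0,0.01,0,-1],[0,0,0.02,0,-1],[0,0,0.02,0,-1]])

```text
clock: 5.75
eef_pos: [0.5278, -0.3243, 0.0356]
tool_rot: [-0.707, 0.707, 0.0, -0.0]
ft_force: [0.5, -0.4, -0.5]
grip_width: 0.0003
```

Request:
carry_out(moves=[[0,0,0.01,0,-1],[0,0,0.02,0,-1],[0,0,0.02,0,-1]])

```text
clock: 6.05
eef_pos: [0.5278, -0.3243, 0.0336]
tool_rot: [-0.707, 0.707, 0.0, -0.0]
ft_force: [-0.2, -0.3, -0.1]
grip_width: -0.0003
```

Request:
carry_out(moves=[[0,0,0.01,0,-1],[0,0,0.02,0,-1],[0,0,0.02,0,-1]])

```text
clock: 6.35
eef_pos: [0.528, -0.3244, 0.0318]
tool_rot: [-0.707, 0.707, -0.0, 0.0]
ft_force: [0.5, -0.2, 0.3]
grip_width: -0.0004
```

```bash
python3 - <<'E'
from h import *
st()
s=imaging.camera("side");t=imaging.camera("top")
c=np.hstack([s[130:180,280:330],t[180:230,370:420]])
cv2.imwrite("pics/s6c.png",cv2.resize(c[:,:,::-1],None,fx=8,fy=8,interpolation=cv2.INTER_NEAREST))
E
```

```text
t 6.35 p [ 0.528  -0.3244  0.0318] F [ 0.46 -0.2   0.34] w -0.0004 q [-0.55  0.6   0.06  1.03  0.    2.59] yaw -90.01 z [ 0. -0. -1.]
```

View pics/s6c.png

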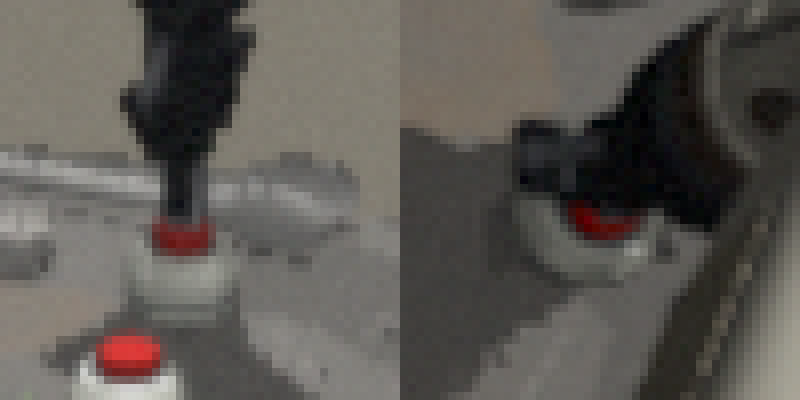

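Request:
carry_out(moves=[[0,0,0.01,0,-1],[0,0,0.01,0,-1]])

```text
clock: 6.65
eef_pos: [0.528, -0.3244, 0.0317]
tool_rot: [-0.707, 0.707, -0.0, 0.0]
ft_force: [-2.1, 0.9, 4.6]
grip_width: 0.0
```

Request:
carry_out(moves=[[0,0,0.01,0,-1],[0,0,0.01,0,-1]])

```text
clock: 6.85
eef_pos: [0.528, -0.3245, 0.0311]
tool_rot: [-0.707, 0.707, -0.0, 0.0]
ft_force: [-2.5, 0.6, 7.7]
grip_width: 0.0002
```

Request:
carry_out(moves=[[0,0,0.01,0,-1],[0,0,0.01,0,-1]])

```text
clock: 7.05
eef_pos: [0.528, -0.3244, 0.0299]
tool_rot: [-0.707, 0.707, -0.0, 0.0]
ft_force: [-1.1, 1.3, 4.9]
grip_width: 0.0002
```

Request:
carry_out(moves=[[0,0,0.01,0,-1],[0,0,0.01,0,-1]])

```text
clock: 7.25
eef_pos: [0.528, -0.3244, 0.0283]
tool_rot: [-0.707, 0.707, -0.0, 0.0]
ft_force: [-1.0, 0.5, 2.1]
grip_width: -0.0003
```

Contact at TCP z = 0.0317. C peaked at about 8 N and is now giving way. I'll push it on to the latch.

Request:
carry_out(moves=[[0,0,0.01,0,-1],[0,0,0.015,0,-1],[0,0,0.015,0,-1]])

```text
clock: 7.55
eef_pos: [0.5279, -0.3243, 0.0257]
tool_rot: [-0.707, 0.707, 0.0, -0.0]
ft_force: [0.5, 0.3, 0.2]
grip_width: 0.0003
```

Request:
carry_out(moves=[[0,0,0.01,0,-1],[0,0,0.015,0,-1],[0,0,0.015,0,-1]])

```text
clock: 7.85
eef_pos: [0.5278, -0.3243, 0.0245]
tool_rot: [-0.707, 0.707, 0.0, -0.0]
ft_force: [-0.8, -0.1, -0.0]
grip_width: 0.0001
```

Request:
carry_out(moves=[[0,0,0.01,0,-1],[0,0,0.01,0,-1]])

```text
clock: 8.05
eef_pos: [0.528, -0.3244, 0.0237]
tool_rot: [-0.707, 0.707, 0.0, 0.0]
ft_force: [-0.2, -0.9, -0.3]
grip_width: -0.0001
```

Request:
carry_out(moves=[[0,0,-0.2,0,-1],[0,0,-0.45,0,-1],[-0.4,0.2,-0.45,0,-1],[-0.8,0.39,-0.45,0,-1],[-0.8,0.39,-0.45,0,-1]])

```text
clock: 8.55
eef_pos: [0.4837, -0.239, 0.0675]
tool_rot: [0.708, -0.706, -0.004, 0.001]
ft_force: [0.0, 0.2, -0.3]
grip_width: -0.0002
```

Request:
carry_out(moves=[[-0.4,0,0,0,-1],[-0.83,0,0,0,-1],[-0.83,0,0.2,0,-1],[-0.83,0,0.3,0,-1],[-0.83,0,0.3,0,-1],[-0.83,0,0.3,0,-1]])

```text
clock: 9.15
eef_pos: [0.489, -0.1622, 0.0387]
tool_rot: [-0.707, 0.708, 0.0, -0.0]
ft_force: [-0.7, -0.2, -0.1]
grip_width: -0.0002
```

```bash
python3 - <<'E'
from h import *
st()
s=imaging.camera("side");t=imaging.camera("top")
print([ (c[0],c[1]) for c in reds(t)],[ (c[0],c[1]) for c in reds(s)])
c=np.hstack([s[130:210,270:340],t[160:240,330:410]])
cv2.imwrite("pics/s7c.png",cv2.resize(c[:,:,::-1],None,fx=5,fy=5,interpolation=cv2.INTER_NEAREST))
E
```

```text
t 9.15 p [ 0.489  -0.1622  0.0387] F [-0.65 -0.2  -0.12] w -0.0002 q [-0.32  0.42 -0.24  0.91 -0.    2.82] yaw -90.08 z [-0.  0. -1.]
[(array([298.2 , 189.02]), np.int32(65)), (array([297.93, 221.49]), np.int32(75))] [(array([295.59, 174.59]), np.int32(17)), (array([259.86, 183.62]), np.int32(21)), (array([284.74, 188.96]), np.int32(23))]
```

View pics/s7c.png

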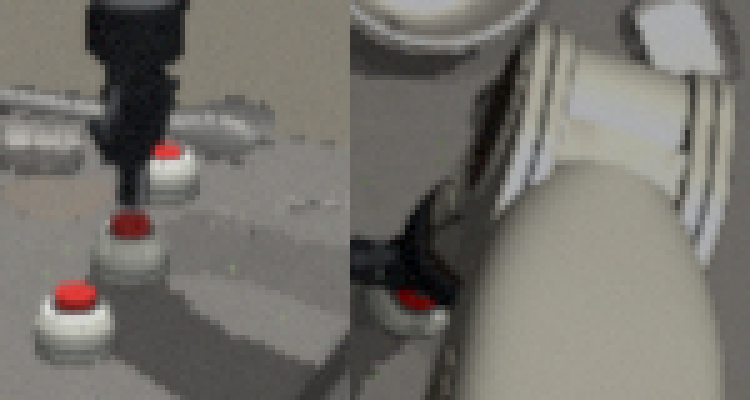

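C's key now shows as a thin red band, so it is latched. Next I'll press B the same way.

Request:
carry_out(moves=[[0,0,0.02,0,-1],[0,0,0.04,0,-1],[0,0,0.055,0,-1],[0,0,0.06,0,-1],[0,0,0.06,0,-1]])

```text
clock: 9.75
eef_pos: [0.4889, -0.1614, 0.0327]
tool_rot: [-0.707, 0.707, 0.0, -0.0]
ft_force: [0.7, -0.4, 0.4]
grip_width: -0.0005
```

Request:
carry_out(moves=[[0,0,0.01,0,-1],[0,0,0.01,0,-1]])

```text
clock: 9.95
eef_pos: [0.4889, -0.1613, 0.0317]
tool_rot: [-0.707, 0.707, 0.0, -0.0]
ft_force: [-0.4, -1.3, 0.2]
grip_width: 0.0001
```

Request:
carry_out(moves=[[0,0,0.005,0,-1],[0,0,0.005,0,-1]])

```text
clock: 10.15
eef_pos: [0.489, -0.1613, 0.0316]
tool_rot: [-0.707, 0.707, -0.0, 0.0]
ft_force: [-1.1, 1.3, 3.2]
grip_width: -0.0002
```

Request:
carry_out(moves=[[0,0,0.005,0,-1],[0,0,0.005,0,-1]])

```text
clock: 10.35
eef_pos: [0.489, -0.1614, 0.0316]
tool_rot: [-0.707, 0.707, -0.0, 0.0]
ft_force: [-2.7, 1.9, 6.8]
grip_width: 0.0005
```

Request:
carry_out(moves=[[0,0,0.005,0,-1],[0,0,0.005,0,-1]])

```text
clock: 10.55
eef_pos: [0.489, -0.1613, 0.0314]
tool_rot: [-0.707, 0.707, -0.0, 0.0]
ft_force: [-3.9, 0.8, 9.3]
grip_width: 0.0001
```

Request:
carry_out(moves=[[0,0,0.005,0,-1],[0,0,0.005,0,-1]])

```text
clock: 10.75
eef_pos: [0.4891, -0.1614, 0.0309]
tool_rot: [-0.707, 0.707, -0.0, 0.0]
ft_force: [-2.7, 0.9, 8.1]
grip_width: -0.0002
```

B peaked at about 9 N, so it is sound. Now to finish its travel.

Request:
carry_out(moves=[[0,0,0.01,0,-1],[0,0,0.02,0,-1],[0,0,0.03,0,-1],[0,0,0.04,0,-1],[0,0,0.05,0,-1],[0,0,0.055,0,-1],[0,0,0.055,0,-1]])

```text
clock: 11.45
eef_pos: [0.4889, -0.1614, 0.0239]
tool_rot: [-0.707, 0.707, 0.0, -0.0]
ft_force: [-0.1, 0.1, -0.0]
grip_width: -0.0003
```

Request:
carry_out(moves=[[0,0,-0.2,0,-1],[0,0,-0.45,0,-1],[-0.4,0.08,-0.45,0,-1],[-0.8,0.16,-0.45,0,-1],[-0.8,0.16,-0.45,0,-1]])

```text
clock: 11.95
eef_pos: [0.4714, -0.0779, 0.0692]
tool_rot: [0.709, -0.705, -0.001, -0.0]
ft_force: [0.4, -0.5, -0.3]
grip_width: 0.0
```

Request:
carry_out(moves=[[-0.4,0,0,0,-1],[-0.61,0,0,0,-1],[-0.61,0,0.2,0,-1],[-0.61,0,0.3,0,-1],[-0.61,0,0.3,0,-1],[-0.61,0,0.3,0,-1]])

```text
clock: 12.55
eef_pos: [0.4728, -0.021, 0.0391]
tool_rot: [-0.707, 0.708, 0.0, -0.0]
ft_force: [0.8, -0.1, 0.5]
grip_width: 0.0001
```

```bash
python3 - <<'E'
from h import *
st()
s=imaging.camera("side");t=imaging.camera("top")
print([ (c[0],c[1]) for c in reds(t)],[ (c[0],c[1]) for c in reds(s)])
c=np.hstack([s[130:220,250:330],t[160:250,270:350]])
cv2.imwrite("pics/s8c.png",cv2.resize(c[:,:,::-1],None,fx=5,fy=5,interpolation=cv2.INTER_NEAREST))
E
```

```text
t 12.55 p [ 0.4728 -0.021   0.0391] F [ 0.75 -0.08  0.48] w 0.0001 q [-0.04  0.35 -0.35  0.87 -0.    3.1 ] yaw -90.07 z [-0.001 -0.    -1.   ]
[(array([394.89, 204.4 ]), np.int32(62)), (array([343.4 , 216.65]), np.int32(60)), (array([ 59.33, 264.11]), np.int32(9))] [(array([295.5, 175.4]), np.int32(10)), (array([259.86, 183.62]), np.int32(21)), (array([284.5, 189.5]), np.int32(22))]
```

View pics/s8c.png

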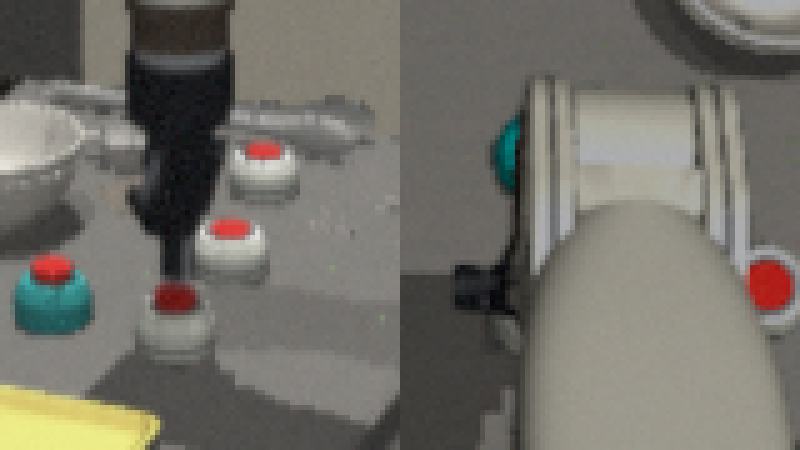

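B and C both look latched and haven't moved. On to A.

Request:
carry_out(moves=[[0,0,0.02,0,-1],[0,0,0.04,0,-1],[0,0,0.055,0,-1],[0,0,0.065,0,-1],[0,0,0.065,0,-1]])

```text
clock: 13.15
eef_pos: [0.4728, -0.0204, 0.0326]
tool_rot: [-0.707, 0.707, 0.0, -0.0]
ft_force: [-0.3, -0.3, -0.1]
grip_width: -0.0002
```

Request:
carry_out(moves=[[0,0,0.01,0,-1],[0,0,0.01,0,-1]])

```text
clock: 13.35
eef_pos: [0.473, -0.0203, 0.0317]
tool_rot: [-0.707, 0.707, 0.0, -0.0]
ft_force: [0.3, 0.2, 0.3]
grip_width: -0.0
```

Request:
carry_out(moves=[[0,0,0.005,0,-1],[0,0,0.005,0,-1]])

```text
clock: 13.55
eef_pos: [0.473, -0.0203, 0.0316]
tool_rot: [-0.707, 0.707, -0.0, 0.0]
ft_force: [-0.4, 0.7, 2.2]
grip_width: -0.0002
```

Request:
carry_out(moves=[[0,0,0.005,0,-1],[0,0,0.005,0,-1]])

```text
clock: 13.75
eef_pos: [0.4731, -0.0204, 0.031]
tool_rot: [-0.707, 0.707, -0.0, 0.0]
ft_force: [-1.1, 0.4, 3.6]
grip_width: -0.0
```

Request:
carry_out(moves=[[0,0,0.005,0,-1],[0,0,0.005,0,-1]])

```text
clock: 13.95
eef_pos: [0.473, -0.0203, 0.0303]
tool_rot: [-0.707, 0.707, -0.0, 0.0]
ft_force: [-0.2, 0.3, 3.2]
grip_width: 0.0002
```

Request:
carry_out(moves=[[0,0,0.005,0,-1],[0,0,0.005,0,-1]])

```text
clock: 14.15
eef_pos: [0.473, -0.0203, 0.0297]
tool_rot: [-0.707, 0.707, 0.0, -0.0]
ft_force: [-0.8, -0.1, 1.6]
grip_width: -0.0001
```

A gave way at about 3.6 N, so A is the worn one. I'll latch it, lift, open the hand and turn the jaws diagonally, clear of the turquoise look-alike and of the last joint's limit.

Request:
carry_out(moves=[[0,0,0.01,0,-1],[0,0,0.02,0,-1],[0,0,0.03,0,-1],[0,0,0.04,0,-1],[0,0,0.05,0,-1],[0,0,0.06,0,-1],[0,0,0.06,0,-1]])

```text
clock: 14.85
eef_pos: [0.473, -0.0204, 0.0237]
tool_rot: [-0.707, 0.707, 0.0, -0.0]
ft_force: [-0.2, 0.4, 0.2]
grip_width: 0.0
```

Request:
carry_out(moves=[[0,0,-0.2,0,-1],[0,0,-0.5,0,-1],[0,0,-0.5,-0.09,1],[0,0,-0.5,-0.18,1],[0,0,-0.5,-0.27,1],[0,0,-0.5,-0.36,1],[0,0,-0.5,-0.45,1],[0,0,-0.5,-0.5,1],[0,0,-0.5,-0.5,1],[0,0,-0.5,-0.5,1]])

```text
clock: 15.85
eef_pos: [0.473, -0.0204, 0.0738]
tool_rot: [0.924, -0.384, -0.0, 0.0]
ft_force: [0.1, -1.2, -0.2]
grip_width: 0.0854
```

```bash
python3 - <<'E'
from h import *
st()
s=imaging.camera("side");t=imaging.camera("top")
print([ (c[0],c[1]) for c in reds(t)],[ (c[0],c[1]) for c in reds(s)])
c=np.hstack([s[110:220,250:330],t[150:260,260:340]])
cv2.imwrite("pics/s9c.png",cv2.resize(c[:,:,::-1],None,fx=5,fy=5,interpolation=cv2.INTER_NEAREST))
E
```

```text
t 15.85 p [ 0.473  -0.0204  0.0738] F [ 0.15 -1.22 -0.2 ] w 0.0854 q [-0.04  0.31 -0.31  0.96 -0.    2.32] yaw -45.11 z [-0. -0. -1.]
[(array([394.89, 204.4 ]), np.int32(62)), (array([344.34, 216.66]), np.int32(44))] [(array([295.78, 175.44]), np.int32(9)), (array([259.86, 183.62]), np.int32(21)), (array([284.22, 190.44]), np.int32(9))]
```

View pics/s9c.png

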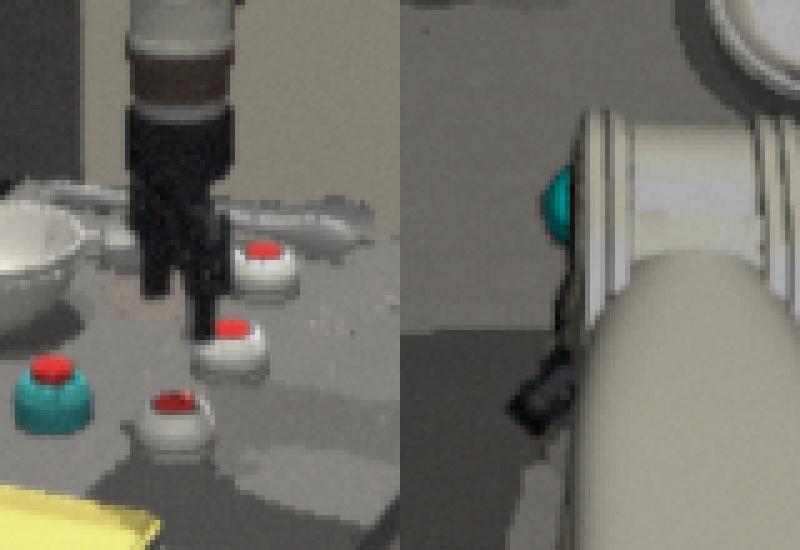

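All three keys are latched. Now I'll descend around A with the hand open.

Request:
carry_out(moves=[[0,0,0.15,0,1],[0,0,0.3,0,1],[0,0,0.4,0,1],[0,0,0.5,0,1],[0,0,0.5,0,1]])

```text
clock: 16.45
eef_pos: [0.4718, -0.0203, 0.0225]
tool_rot: [0.924, -0.383, -0.001, 0.0]
ft_force: [-0.6, -1.2, 0.9]
grip_width: 0.0854
```

```bash
python3 - <<'E'
from h import *
st()
s=imaging.camera("side")
m=imaging.camera_model("side")
print(proj(m,[.473,-.0204,.051]),proj(m,[.473,-.0204,.035]))
for d in(1,-1):print(proj(m,[.473+d*.03,-.0204-d*.03,.051]))
c=s[120:220,240:340]
cv2.imwrite("pics/s10c.png",cv2.resize(c[:,:,::-1],None,fx=6,fy=6,interpolation=cv2.INTER_NEAREST))
E
```

```text
t 16.45 p [ 0.4718 -0.0203  0.0225] F [-0.6  -1.22  0.88] w 0.0854 q [-0.04  0.37 -0.37  0.83 -0.    2.31] yaw -45.03 z [-0.003  0.    -1.   ]
[285.54304206 186.33416312] [285.49747452 190.26402775]
[281.54371785 181.80292538]
[289.72429517 191.07152646]
```

View pics/s10c.png

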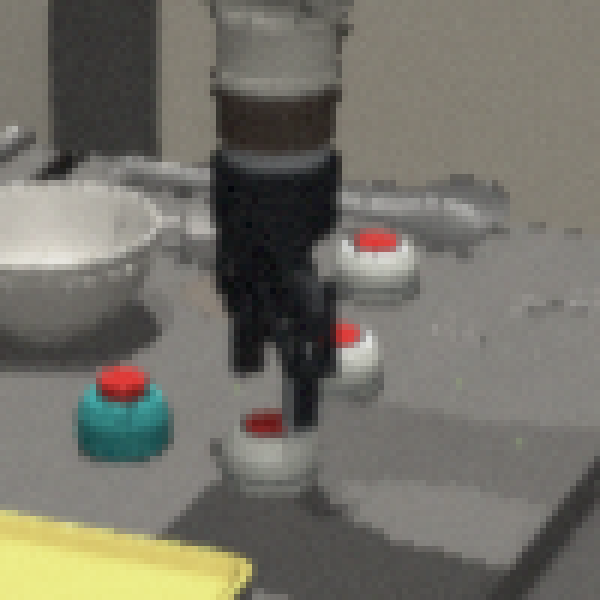

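The tips project to (280.8,181.7) and (290.5,191.7), straddling A as predicted. That confirms the open tips stand 27 mm above TCP z. I'll go on down.

Request:
carry_out(moves=[[0,0,0.08,0,1],[0,0,0.16,0,1],[0,0,0.2,0,1],[0,0,0.2,0,1]])

```text
clock: 16.9
eef_pos: [0.4723, -0.0204, 0.0031]
tool_rot: [0.924, -0.383, -0.001, 0.0]
ft_force: [-0.5, 0.2, 0.3]
grip_width: 0.0854
```

Request:
carry_out(moves=[[0,0,0.06,0,1],[0,0,0.12,0,1],[0,0,0.18,0,1],[0,0,0.18,0,1],[0,0,0.18,0,1]])

```text
clock: 17.4
eef_pos: [0.4727, -0.0204, -0.0145]
tool_rot: [0.924, -0.383, -0.0, 0.0]
ft_force: [0.2, 0.2, -0.0]
grip_width: 0.0856
```

```bash
python3 - <<'E'
from h import *
st()
s=imaging.camera("side")
c=s[140:220,250:330]
cv2.imwrite("pics/s11c.png",cv2.resize(c[:,:,::-1],None,fx=7,fy=7,interpolation=cv2.INTER_NEAREST))
E
```

```text
t 17.4 p [ 0.4727 -0.0204 -0.0145] F [ 0.22  0.24 -0.02] w 0.0856 q [-0.04  0.43 -0.41  0.74  0.    2.31] yaw -45.01 z [-0.001  0.    -1.   ]
```

View pics/s11c.png

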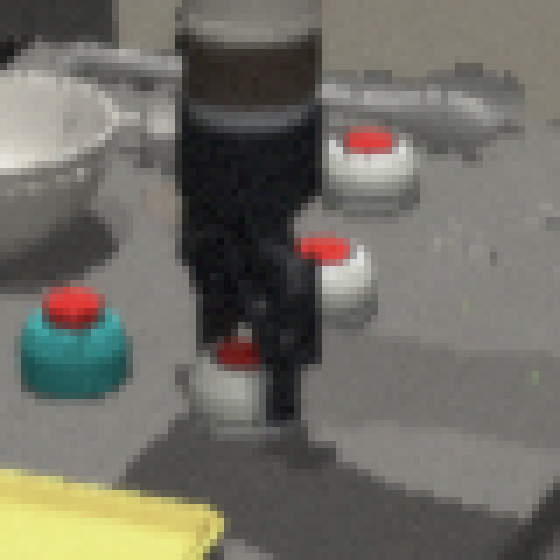

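The fingers straddle A, with the front fingertip around (290,200). Closing now.

Request:
carry_out(moves=[[0,0,0,0,-1],[0,0,0,0,-1],[0,0,0,0,-1],[0,0,0,0,-1],[0,0,0,0,-1],[0,0,0,0,-1],[0,0,0,0,-1],[0,0,0,0,-1]])

```text
clock: 18.25
eef_pos: [0.4732, -0.0202, -0.0133]
tool_rot: [0.924, -0.383, 0.0, -0.0]
ft_force: [-3.3, 0.8, 6.3]
grip_width: 0.0575
```

```bash
python3 - <<'E'
from h import *
st()
s=imaging.camera("side")
c=s[140:220,250:330]
cv2.imwrite("pics/s12c.png",cv2.resize(c[:,:,::-1],None,fx=7,fy=7,interpolation=cv2.INTER_NEAREST))
E
```

```text
t 18.25 p [ 0.4732 -0.0202 -0.0133] F [-3.34  0.79  6.27] w 0.0575 q [-0.04  0.43 -0.41  0.74  0.    2.31] yaw -45.0 z [ 0.001  0.    -1.   ]
```

View pics/s12c.png

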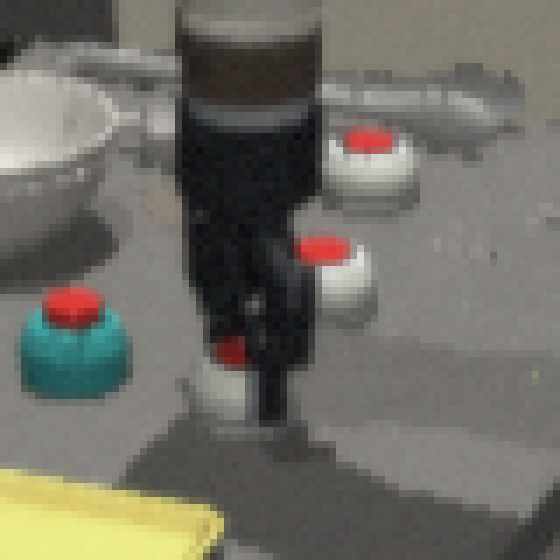

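Gripped at a width of 57.5 mm. I'll test with a small lift first.

Request:
carry_out(moves=[[0,0,-0.03,0,-1],[0,0,-0.06,0,-1],[0,0,-0.1,0,-1],[0,0,-0.1,0,-1],[0,0,-0.1,0,-1]])

```text
clock: 18.8
eef_pos: [0.4731, -0.0204, -0.0042]
tool_rot: [0.924, -0.383, 0.0, -0.0]
ft_force: [-0.2, -0.3, -3.0]
grip_width: 0.0573
```

```bash
python3 - <<'E'
from h import *
st()
s=imaging.camera("side")
c=s[140:220,250:330]
cv2.imwrite("pics/s13c.png",cv2.resize(c[:,:,::-1],None,fx=7,fy=7,interpolation=cv2.INTER_NEAREST))
E
```

```text
t 18.8 p [ 0.4731 -0.0204 -0.0042] F [-0.24 -0.3  -3.02] w 0.0573 q [-0.04  0.41 -0.4   0.76 -0.    2.31] yaw -45.01 z [ 0. -0. -1.]
```

View pics/s13c.png

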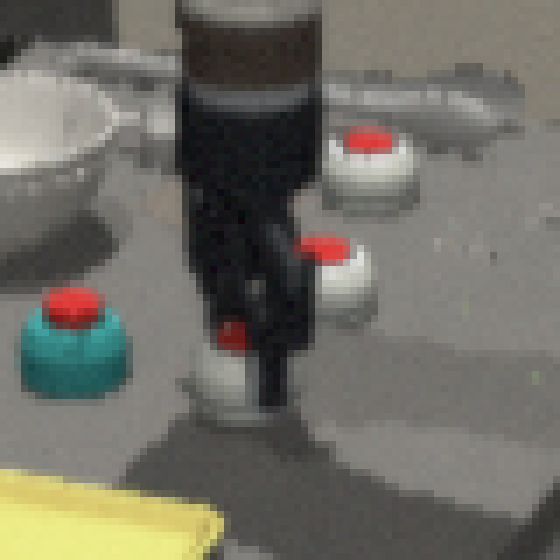

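It's held (about 3 N, width steady). I'll lift a little further, keeping the point below 60 mm, and carry it to the tray, moving along +y first to stay clear of the look-alike.

Request:
carry_out(moves=[[0,0,-0.1,0,-1],[0,0,-0.2,0,-1],[-0.18,-0.18,-0.2,0,-1],[-0.36,-0.36,-0.2,0,-1],[-0.54,-0.54,-0.2,0,-1],[-0.7,-0.7,-0.2,0,-1],[-0.7,-0.7,-0.2,0,-1]])

```text
clock: 19.55
eef_pos: [0.4739, 0.0811, 0.0169]
tool_rot: [0.925, -0.381, 0.001, -0.001]
ft_force: [0.7, -0.5, -2.0]
grip_width: 0.0575
```

```bash
python3 - <<'E'
from h import *
st()
s=imaging.camera("side")
c=s[140:260,200:320]
cv2.imwrite("pics/s14c.png",cv2.resize(c[:,:,::-1],None,fx=5,fy=5,interpolation=cv2.INTER_NEAREST))
E
```

```text
t 19.55 p [0.4739 0.0811 0.0169] F [ 0.73 -0.47 -2.05] w 0.0575 q [ 0.17  0.39 -0.36  0.82  0.    2.52] yaw -44.79 z [ 0.002  0.001 -1.   ]
```

View pics/s14c.png

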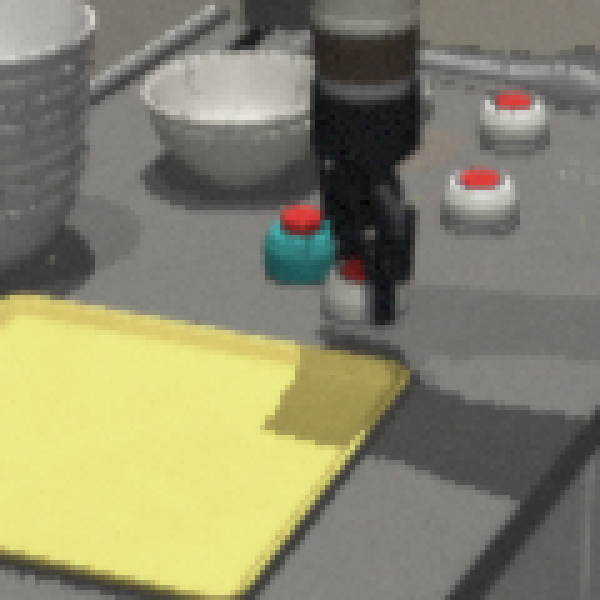

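Request:
carry_out(moves=[[-0.08,-0.25,0,0,-1],[-0.17,-0.5,0,0,-1],[-0.25,-0.75,0,0,-1],[-0.34,-1,0,0,-1],[-0.34,-1,0,0,-1]])

```text
clock: 20.1
eef_pos: [0.5224, 0.1755, 0.0167]
tool_rot: [0.924, -0.382, 0.001, -0.002]
ft_force: [0.3, -1.3, -2.1]
grip_width: 0.0574
```

Request:
carry_out(moves=[[-0.08,-0.25,0,0,-1],[-0.17,-0.5,0,0,-1],[-0.25,-0.75,0,0,-1],[-0.34,-1,0,0,-1],[-0.34,-1,0,0,-1],[-0.34,-1,0,0,-1]])

```text
clock: 20.7
eef_pos: [0.5661, 0.2671, 0.0156]
tool_rot: [0.924, -0.383, -0.0, 0.001]
ft_force: [-0.4, -0.3, -2.4]
grip_width: 0.0577
```

```bash
python3 - <<'E'
from h import *
st()
s=imaging.camera("side");t=imaging.camera("top")
c=np.hstack([s[150:280,160:280],t[130:260,150:270]])
cv2.imwrite("pics/s15c.png",cv2.resize(c[:,:,::-1],None,fx=3,fy=3,interpolation=cv2.INTER_NEAREST))
E
```

```text
t 20.7 p [0.5661 0.2671 0.0156] F [-0.41 -0.32 -2.42] w 0.0577 q [ 0.44  0.63  0.07  1.01 -0.    2.8 ] yaw -45.03 z [-0.001 -0.001 -1.   ]
```

View pics/s15c.png

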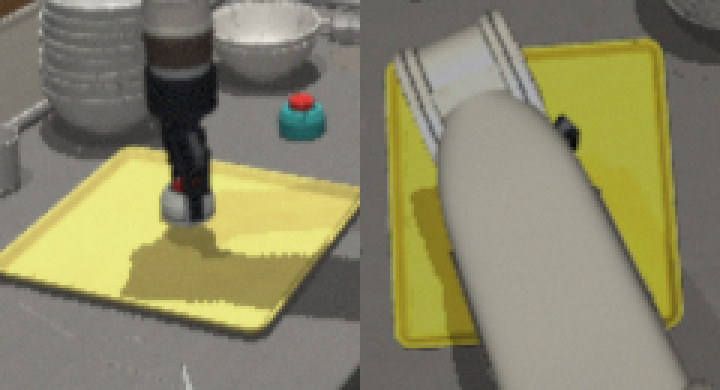

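Over the tray middle (button near side px (222,217)). I'll lower it gently until the force shows contact.

Request:
carry_out(moves=[[0,0,0.08,0,-1],[0,0,0.15,0,-1],[0,0,0.2,0,-1],[0,0,0.23,0,-1],[0,0,0.23,0,-1]])

```text
clock: 21.3
eef_pos: [0.5658, 0.2677, -0.0081]
tool_rot: [0.924, -0.383, -0.001, 0.001]
ft_force: [-0.3, 0.6, -2.8]
grip_width: 0.0572
```

Request:
carry_out(moves=[[0,0,0.01,0,-1],[0,0,0.02,0,-1],[0,0,0.02,0,-1]])

```text
clock: 21.6
eef_pos: [0.5665, 0.2682, -0.0091]
tool_rot: [0.924, -0.383, 0.0, -0.0]
ft_force: [0.4, -0.5, -2.0]
grip_width: 0.0576
```

Request:
carry_out(moves=[[0,0,0.01,0,-1],[0,0,0.01,0,-1]])

```text
clock: 21.8
eef_pos: [0.5664, 0.2681, -0.0102]
tool_rot: [0.924, -0.383, 0.0, -0.0]
ft_force: [-0.2, 0.3, -2.5]
grip_width: 0.0572
```

Request:
carry_out(moves=[[0,0,0.01,0,-1],[0,0,0.01,0,-1]])

```text
clock: 22.0
eef_pos: [0.5665, 0.2682, -0.011]
tool_rot: [0.924, -0.383, 0.0, -0.0]
ft_force: [0.0, -0.3, -2.1]
grip_width: 0.0574
```

Request:
carry_out(moves=[[0,0,0.007,0,-1],[0,0,0.007,0,-1]])

```text
clock: 22.2
eef_pos: [0.5666, 0.2682, -0.011]
tool_rot: [0.924, -0.383, 0.0, -0.0]
ft_force: [-2.4, -0.2, 4.1]
grip_width: 0.0575
```

Request:
carry_out(moves=[[0,0,0.005,0,-1],[0,0,0.005,0,-1]])

```text
clock: 22.4
eef_pos: [0.5666, 0.2682, -0.0111]
tool_rot: [0.924, -0.383, 0.0, -0.0]
ft_force: [-3.6, -1.9, 7.5]
grip_width: 0.0573
```

Request:
carry_out(moves=[[0,0,0.005,0,-1],[0,0,0.005,0,-1]])

```text
clock: 22.6
eef_pos: [0.5666, 0.2682, -0.0111]
tool_rot: [0.924, -0.383, 0.0, -0.0]
ft_force: [-4.5, -2.1, 9.7]
grip_width: 0.0577
```

It's seated on the floor at z = -0.011. I'll ease off the push, release and rise straight up.

Request:
carry_out(moves=[[0,0,-0.012,0,-1],[0,0,-0.012,0,1],[0,0,-0.012,0,1],[0,0,-0.012,0,1],[0,0,-0.012,0,1],[0,0,-0.012,0,1],[0,0,-0.012,0,1],[0,0,-0.1,0,1],[0,0,-0.2,0,1],[0,0,-0.3,0,1]])

```text
clock: 23.6
eef_pos: [0.5667, 0.2683, 0.0184]
tool_rot: [0.924, -0.383, 0.0, -0.0]
ft_force: [0.8, 0.5, 0.7]
grip_width: 0.0853
```

Request:
carry_out(moves=[[0,0,-0.3,0,1],[0,0,-0.6,0,1],[0,0,-1,0,1],[0,0,-1,0,1],[0,0,-1,0,1]])

```text
clock: 24.1
eef_pos: [0.5677, 0.2687, 0.1198]
tool_rot: [0.924, -0.383, 0.002, -0.002]
ft_force: [-0.5, -0.1, 0.2]
grip_width: 0.0854
```

Request:
carry_out(moves=[[0.4,0.4,0,0,1],[0.8,0.8,0,0,1],[0.9,0.9,0,0,1],[0.9,0.9,0,0,1]])

```text
clock: 24.5
eef_pos: [0.5651, 0.1368, 0.1159]
tool_rot: [0.923, -0.385, -0.001, 0.001]
ft_force: [0.2, 0.8, -0.8]
grip_width: 0.0854
```

Request:
carry_out(moves=[[0.4,0.4,0,0,1],[0.8,0.8,0,0,1],[0.9,0.9,0,0,1],[0.9,0.9,0,0,1]])

```text
clock: 24.9
eef_pos: [0.5656, 0.0108, 0.1161]
tool_rot: [0.923, -0.385, -0.001, 0.001]
ft_force: [0.2, 0.5, 0.1]
grip_width: 0.0854
```

```bash
python3 - <<'E'
from h import *
st()
s=imaging.camera("side");t=imaging.camera("top")
for n,im in(("top",t),("side",s)):
    cv2.imwrite(f"pics/{n}16.png",im[:,:,::-1])
    m=imaging.camera_model(n)
    for c,a,wh in reds(im): print(n,c,a,onz(m,c,.038).round(4))
c=np.hstack([s[140:290,160:320],t[130:280,150:310]])
cv2.imwrite("pics/s16c.png",cv2.resize(c[:,:,::-1],None,fx=2.5,fy=2.5,interpolation=cv2.INTER_NEAREST))
E
```

```text
t 24.9 p [0.5656 0.0108 0.1161] F [0.2  0.5  0.09] w 0.0854 q [ 0.02  0.43  0.01  1.15 -0.    2.38] yaw -45.27 z [-0.002 -0.001 -1.   ]
top [206.73 191.87] 62 [0.5659 0.2673 0.038 ]
top [394.89 204.4 ] 62 [ 0.5271 -0.3243  0.038 ]
top [343.83 216.72] 53 [ 0.4877 -0.1637  0.038 ]
side [295.78 175.44] 9 [ 0.4895 -0.1546  0.038 ]
side [259.86 183.62] 21 [ 0.5822 -0.0261  0.038 ]
side [221.89 218.74] 19 [0.5691 0.27   0.038 ]
```

View pics/s16c.png

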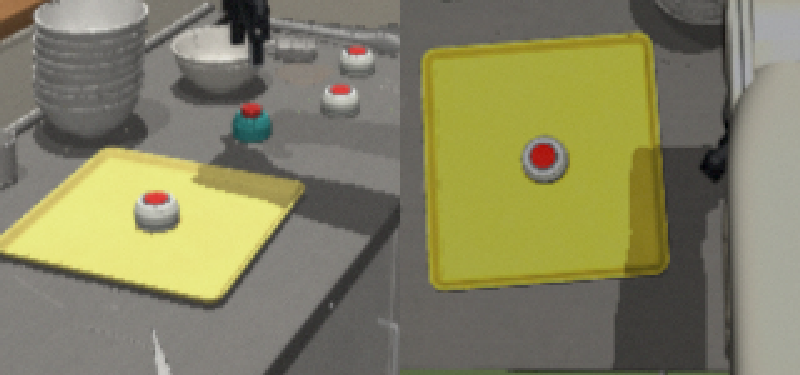

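View pics/top16.png

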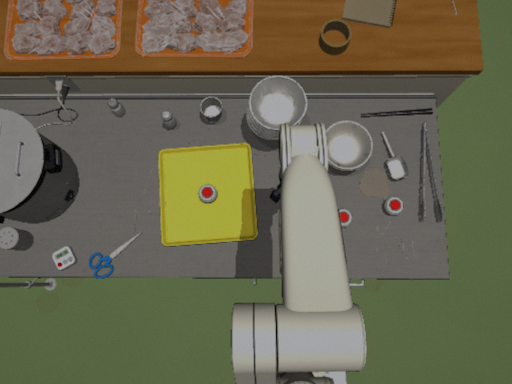

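```bash
python3 -c "
from workcell import order
print(order.job_done())"
```

```text
the job is handed in; nothing more can be done
None
```

All three call buttons are latched. The worn one stands in the middle of the yellow tray, and the job was handed in at about 25 s; it reports no verdict.

- **Finding the worn one:** pressed one after another, the key at top-view pixel (395,204) peaked at about 8 N and the one at (343,217) at about 9 N. The one at (298,221) gave way at about 3.6 N, so that one is worn.
- **Moving it:** I gripped it by the housing, carried it low and lowered it until the floor pushed back. After easing off, I released it and rose straight up.
- **Last checks:**
  - Both cameras show it upright with its key down, at about (0.566–0.569, 0.267–0.270). That is within a few millimetres of the tray centre, which I measured at (0.567, 0.27).
  - The two sound buttons show latched keys within about 3 mm of where they began. The arm partly hid one of them in the top view.
  - The turquoise look-alike and the listed bystanders look unmoved. The hand was clear, with no contact force.
- **Disagreements:**
  - The shut fingertips stood about 14 mm above the reported TCP height instead of 25 mm below it, so I worked from the cameras and touch.
  - The two views differed by about 4–5 mm on the keys.
  - The grip width read 57.5 mm on the 60 mm housing, but it held without slipping.

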